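# Find the hand switch that still snaps and hang it in its ring

### The arm

A 6-joint arm with a two-finger parallel gripper is mounted at the origin on the work surface. World frame = base frame: x ahead of the robot, y to its left, z up, the work surface at z = 0. Lengths are in mm, angles in rad, forces in N, time in s.
With the tool pointing down it reaches from about 350 to 775 mm from the base axis. Payload 7.3 kg.
Tool frame: the origin (TCP) lies at the very end of the fingers, on their centre line; the grasp point (between the pads) lies 19 mm behind it; z points along the fingers, y is the line along which they close (so a half turn about z gives the same grasp; the last joint's range is limited). The gripper opens to 92 mm and grips with 3 to 60 N. Pads are 19 mm wide; open, the fingers measure 130 mm over their backs; the gripper's body (75 mm by 190 mm) begins 47 mm behind the grasp point.
Start: joints at [-1.287, 0.342, 1.524, -0, 1.275, -0.146], TCP at [218.786, -477.261, 226.741] pointing down, gripper open.
Joint ranges: [-2.53, 2.53], [-0.77, 2.02], [0.04, 2.7], [-1, 4.14], [0.28, 2.66], [-3.11, 3.11]. Speed limits (rad/s): [2.57, 2.57, 3.14, 3.14, 3.14, 3.14].

### API

Orientations are given as [roll, pitch, yaw] about the fixed x, y, z axes, in that order (R = Rz(yaw) Ry(pitch) Rx(roll)).
In Python, from plant import * gives the robot as it stands.
- The arm moves only by the tool arm_command, never from a script. Its arguments are lists of equal length, an entry for each row: "gripper": the finger opening in mm, from 0 to 91.8; "dp": the shift along the tool's x, y, z in units of 25 mm (1.0 is 25 mm), a list of three; "twist": the turn about the tool's z in units of 5 degrees (1.0 is 5 degrees). A call has exactly 5 rows; each row shifts and turns the commanded pose from where the row before left it, along the tool's axes as they then stand; what a row does not reach is not made up. A row lasts 1/8 s, in which the tool goes at most 62.5 mm and 10.7 degrees, less where a joint would pass 70% of its speed; a pose out of reach is approached as far as the arm can. A call is refused whole if a number of a shift passes 1 or a number of a turn 1, either way. A call with a gripper value outside its range is refused whole. The fingers move at their own pace and stop on an object; the grip force is fixed at half the most. Time passes only in rows, so rows that do not move let the fingers close, or fill a call up. It gives the time, the measured TCP pose, the force, the opening and the grip force at its end, in the units of the state.
- get_obs(): the state, without advancing time (a new reading comes with each control period).
- capture(name): name is "side" or "top" or "wrist"; returns the picture (384x512x3 uint8, red, green, blue); there is no depth.
- get_calibration(name): a dict with "mtx" (3x3 intrinsics, pixels), "dist_coeffs" ([k1, k2, p1, p2, k3] as OpenCV has them; the pictures are not rectified), "position" and "attitude" of the camera in the world; the wrist camera has in their place "mount" (4x4, takes a point from camera to tool coordinates, whose origin is the TCP and whose axes are the flange's). Camera axes: x right, y down, z forward; pixel columns grow to the right and rows downward; lengths in mm; the calibration is good to about 2 mm. A picture is of the moment at which its call begins: read the wrist's pose just before it. get_calibration takes no time and is no camera call.
- close_job(): hands the job in; it is judged then, once.
The state is a dict: "time": time; "joint_positions": joint angles; "dq": joint speeds; "tau": joint torques, N m; "tool_pos": TCP position; "tcp_rot": TCP orientation; "contact_force": force on the tool from outside, world axes, zero at the start; "moment": the same for the moment, N m; "grip_width": finger opening in mm; "finger_force": force on a finger pad.
Only numpy, scipy, OpenCV 4.12 (cv2) and the standard library are available. Lean on these libraries where they do the work, as an engineer would, in place of code of your own. Each camera call takes 0.05 s, during which the arm holds its last target. There are 200 camera calls.

### The job

The four wireless hand switches for the potter's wheel look alike, but only one still works: press their keys gently until you find the one that snaps over under the push, and pass over those that stay soft all the way down. Take the good one out of its charging cradle and hang it handle-first down through the ring of the steel holder, so that its head rests on the ring, and let go. Leave the soft switches standing in their cradles and do not disturb the bottle, cup and jar.

Things in the scene. Friction and masses are not known exactly. Their poses are not given: they have to be found in the camera images.
- cradle_0: Fixed black charging cradle: disc 76 mm across, 6 mm thick, with a round socket on it (37 mm inside, 50 mm outside diameter, rim 26 mm above the bench: lift a switch straight up 25 mm to free it). Origin: centre of its underside, on the bench, z up. One hand switch stands upright in it, foot 6 mm above the bench, centred within 3 mm. Which switch stands in which cradle is not told.
- cradle_1: Same cradle again. The hand switches look alike and are round: grey handle 32 mm in diameter, 85 mm long, tapered foot; above it a grey head 54 mm in diameter, 44 mm tall; on top a black push key 30 mm in diameter, 14 mm proud of the head. 143 mm in all, about 0.26 kg.
- cradle_2: Same cradle again. Heights above the bench of a switch standing in a cradle: underside of the head 91 mm, top of the head 135 mm, top of the unpressed key 149 mm. The key of the one sound switch: its push-back rises from 2 N to about 6.5 N at 2 mm, breaks over, falls to about 2 N at 5.5 mm, then rises to 8 N at the stop at 8 mm.
- cradle_3: Same cradle again, the same in all sizes. The keys of the three worn, soft switches: their push-back only rises, steadily, from about 2 N to between 4 and 10 N at the stop at 8 mm, with no drop on the way.
- ring (a point): Centre of the upper face of the ring of the fixed steel holder, 110 mm above the bench. The ring lies level, open above and below: 40 mm inside, 60 mm outside diameter, 10 mm thick. +x points to its one post (14 mm thick, 48 mm off), which ends level with the ring. Base plate 100 x 70 x 8 mm. A switch hung here has its head's underside on the ring and its foot 25 mm above the bench.
- bottle: Bystander: amber glaze bottle standing on the bench, 60 mm in diameter, 190 mm tall, loose. Origin: centre of its underside.
- crock: Bystander: open terracotta cup, at most 72 mm in diameter, 115 mm tall, loose. Origin: centre of its underside.
- jar: Bystander: white ceramic jar, at most 74 mm in diameter, 120 mm tall, loose. Origin: centre of its underside.
- cap_a (a joint): Black cap of the push key of one of the four hand switches. The reading is only the cap's twist play on its key, in rad, always within 0.003 of 0, and of no use for the work. In which cradle it stands and whether it snaps is not told.
- cap_b (a joint): The same for the cap of another of the four hand switches; where it stands and whether it snaps is not told.
- cap_c (a joint): The same for the cap of another of the four hand switches; where it stands and whether it snaps is not told.
- cap_d (a joint): The same for the cap of another of the four hand switches; where it stands and whether it snaps is not told.

How it is judged:
By the outcome, as a careful person would: the job done as asked, in the order asked, and still so for the second after the job is handed in, with the robot touching nothing.
It also fails if it takes over 72 s, if anything falls off the work surface, if the arm or the gripper's body presses on something with over 40 N, if the wrist force passes 120 N, or if a joint passes its speed limit or range.

## Working session

There is one attempt and no reset: what is moved stays moved. The work goes in short steps, Python scripts to look and compute and a tool call to move; the robot and the scene stay as the last step left them, time stands still between calls to the robot, and variables do not carry over. Pictures are saved under pics/ and viewed, at most 10 in all, crops included, and the job is handed in when it is done.

Besides the shell and the picture viewer there is one more tool, called after "Request:" as name([rows], argument=value, ...), one row to a line, values as JSON. arm_command: Moves the arm, as the interface text tells. Its arguments: {"type":"object","properties":{"gripper":{"type":"array"},"dp":{"type":"array"},"twist":{"type":"array"}},"required":["gripper","dp","twist"]}

```bash
mkdir -p pics
python3 - <<'E'
from plant import *
import cv2,numpy as np
o=get_obs();print({k:np.round(v,3).tolist() for k,v in o.items()})
ims=[capture(n) for n in("top","side")]
for n,i in zip(("top","side"),ims): cv2.imwrite(f"pics/{n}0.png",i[:,:,::-1])
for n in("top","side","wrist"):print(n,get_calibration(n))
E
```

```text
{'time': 0.0, 'joint_positions': [-1.287, 0.343, 1.525, -0.0, 1.275, -0.146], 'dq': [-0.0, 0.001, 0.0, 0.002, -0.001, -0.001], 'tau': [-0.001, -43.124, -24.422, 0.072, 0.056, -0.0], 'tool_pos': [218.681, -476.872, 226.068], 'tcp_rot': [-3.14, -0.0, 0.43], 'contact_force': [-0.598, -1.332, -0.205], 'moment': [0.024, 0.021, -0.012], 'finger_force': 0.0, 'grip_width': 91.896}
top {'mtx': array([[364.87552422,   0.        , 255.38750361],
       [  0.        , 364.87552422, 194.72439332],
       [  0.        ,   0.        ,   1.        ]]), 'dist_coeffs': array([-0.08396168,  0.        ,  0.        ,  0.        ,  0.        ]), 'position': array([422.66504971,  -7.11450915, 882.43213595]), 'attitude': array([-2.98034407,  0.03163353, -1.55577401])}
side {'mtx': array([[487.27203698,   0.        , 258.82268936],
       [  0.        , 487.27203698, 181.45057118],
       [  0.        ,   0.        ,   1.        ]]), 'dist_coeffs': array([-0.20681492,  0.        ,  0.        ,  0.        ,  0.        ]), 'position': array([369.2785301 , 939.82946925, 732.82907884]), 'attitude': array([-2.13785899, -0.00934239, -2.92804962])}
wrist {'mtx': array([[267.14801377,   0.        , 252.76387716],
       [  0.        , 267.14801377, 194.27151379],
       [  0.        ,   0.        ,   1.        ]]), 'dist_coeffs': array([-0.02903326,  0.        ,  0.        ,  0.        ,  0.        ]), 'mount': array([[ 1.60218172e-03, -9.58160476e-01, -2.86227068e-01,
         7.81126480e+01],
       [ 9.99998440e-01,  1.32234878e-03,  1.17094754e-03,
        -2.71066128e-01],
       [-7.43463637e-04, -2.86228497e-01,  9.58161101e-01,
        -1.57007384e+02],
       [ 0.00000000e+00,  0.00000000e+00,  0.00000000e+00,
         1.00000000e+00]])}
```

View pics/top0.png

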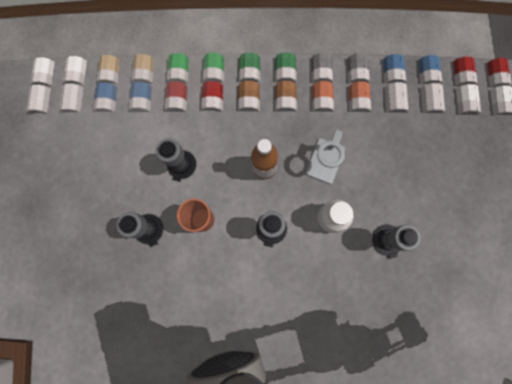

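View pics/side0.png

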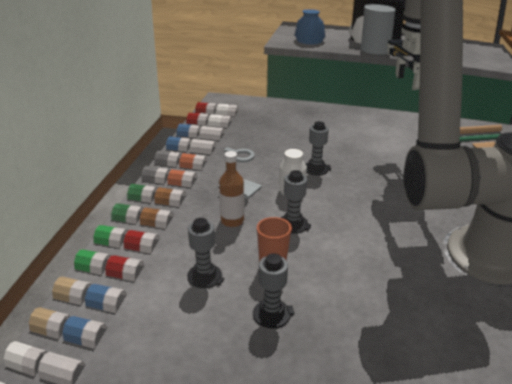

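Top view: switch keys at about (168,150), (129,225), (271,224) and (407,237). Ring is at (330,152) with its post towards (338,135). Bottle (264,150), cup (195,215), jar (340,213). In the side view the keys are at (201,223), (271,260), (296,175) and (319,127).

```bash
cat > h.py <<'E'
from plant import *
import cv2,numpy as np
from scipy.spatial.transform import Rotation as R
def pose(n,o=None):
    c=get_calibration(n)
    if n!="wrist": return c,np.array(c["position"]),R.from_euler('xyz',c["attitude"]).as_matrix()
    T=R.from_euler('xyz',o["tcp_rot"]).as_matrix();M=np.array(c["mount"])
    return c,T@M[:3,3]+o["tool_pos"],T@M[:3,:3]
def ray(n,uv,o=None):
    c,p,A=pose(n,o)
    q=cv2.undistortPoints(np.array([[uv]],float),c["mtx"],c["dist_coeffs"])[0,0]
    return p,A@np.array([q[0],q[1],1.])
def onz(n,uv,z,o=None):
    p,d=ray(n,uv,o);return (p+d*(z-p[2])/d[2])
def tri(a,b):
    A=[];B=[]
    for p,d in(a,b):
        d=d/np.linalg.norm(d);P=np.eye(3)-np.outer(d,d);A.append(P);B.append(P@p)
    r=np.linalg.lstsq(np.vstack(A),np.hstack(B),rcond=None)
    return r[0],np.sqrt(r[1].sum()) if len(r[1]) else 0
E
python3 - <<'E'
from h import *
t=cv2.imread("pics/top0.png");s=cv2.imread("pics/side0.png")
def blob(im,c,r,th):
    g=im.max(2);m=np.zeros_like(g);cv2.circle(m,c,r,255,-1)
    k=((g<th)&(m>0)).astype(np.uint8)
    n,l,st,ce=cv2.connectedComponentsWithStats(k)
    i=1+np.argmax(st[1:,4]);return ce[i],st[i]
for a,b in(((168,150),(201,223)),((129,225),(271,260)),((271,224),(296,175)),((407,237),(319,127))):
    c,st=blob(t,a,11,45);d,st2=blob(s,b,8,45)
    print(c.round(1),st[2:],d.round(1),st2[2:],onz("top",c,149).round(1),[v if np.isscalar(v) else v.round(1) for v in tri(ray("top",c),ray("side",d))])
print("ring",onz("top",(330,153),110),"post",onz("top",(339,135),110), tri(ray("top",(330,153)),ray("side",(242,155))))
for n,u,z in(("bottle",(264,146),190),("crock",(195,215),115),("jar",(341,213),120)):print(n,onz("top",u,z).round(1))
def cr(im,x,y,w,h,k=4): return cv2.resize(im[y:y+h,x:x+w],None,fx=k,fy=k,interpolation=cv2.INTER_CUBIC)
cv2.imwrite("pics/crop1.png",np.vstack([np.hstack([cr(t,145,130,66,66),cr(t,110,200,66,66),cr(t,300,122,66,66)]),np.hstack([cr(t,240,195,66,66),cr(t,375,205,66,66),cr(s,215,130,66,66)])]))
E
```

```text
[166.7 149.2] [ 16  15 181] [201.1 227.3] [15  8 71] [637.1 206.5 149. ] [array([640.8, 211. , 133. ]), np.float64(1.2656799639225789)]
[127.7 224. ] [ 16  15 192] [270.4 264.7] [14  8 57] [478.  279.7 149. ] [array([481.4, 286.8, 131.4]), np.float64(3.0088847231506097)]
[268.1 223.6] [14 15 77] [295.1 178.1] [13  8 65] [483.   -8.6 149. ] [array([483.8,  -8.6, 137.1]), np.float64(0.2872454145410376)]
[402.5 236.8] [ 7 13 53] [318.8 126.4] [11  7 51] [ 459.1 -278.4  149. ] [array([ 459. , -280.4,  143.5]), np.float64(0.6169320842311137)]
ring [ 641.84201558 -142.30343273  110.        ] post [ 683.11166019 -163.08540844  110.        ] (array([ 643.51449771, -143.40749285,  103.7215892 ]), np.float64(0.14899676525013864))
bottle [632.3   1.  190. ]
crock [502.2 147.  115. ]
jar [ 509.3 -161.2  120. ]
```

View pics/crop1.png

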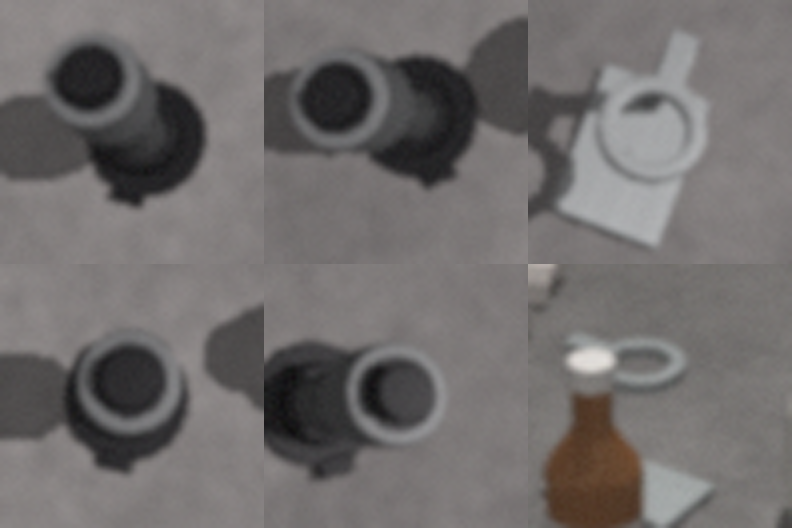

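S0's key centre is (167.3,149), S1's (128,224.2), S2's (272.2,224) and S3's (410.7,237.5, where the bright disc is the cap). The ring centre is (331.2,153.7). I'll turn to yaw 0 with the gripper closed while I recompute.

Run:
```python
from h import *
for u in((167.3,149),(128,224.2),(272.2,224),(410.7,237.5)):print(onz("top",u,149).round(1))
print(onz("top",(407.7,237.7),135).round(1),onz("top",(331.2,153.7),110).round(1),tri(ray("top",(331.2,153.7)),ray("side",(245,157.5))))
```

```text
[637.6 205.3 149. ]
[477.7 279.  149. ]
[482.4 -16.8 149. ]
[ 457.8 -295.1  149. ]
[ 458.1 -294.3  135. ] [ 640.3 -144.9  110. ] (array([ 640.26996207, -147.63526065,   95.51361805]), np.float64(5.602526158086755))
```

Request:
arm_command([
  [0,0,0],
  [0,0,0],
  [0,0,0],
  [0,0,0],
  [0,0,0],
], gripper=[0,0,0,0,0], twist=[0.98,0.98,0.98,0.98,0.98])

```text
time: 0.72
tool_pos: [218.7, -477.0, 226.3]
tcp_rot: [-3.141, 0.0, -0.001]
contact_force: [0.1, 0.5, -0.6]
grip_width: 46.3
finger_force: 0.0
```

Request:
arm_command([
  [0.956,-0.728,0.14],
  [0.956,-0.728,0.14],
  [0.956,-0.728,0.14],
  [0.956,-0.728,0.14],
  [0.956,-0.728,0.14],
], gripper=[0,0,0,0,0], twist=[0,0,0,0,0])

```text
time: 1.35
tool_pos: [338.7, -385.2, 208.8]
tcp_rot: [-3.141, 0.0, 0.002]
contact_force: [-0.4, 0.5, 0.1]
grip_width: 1.1
finger_force: 0.0
```

Request:
arm_command([
  [0.956,-0.728,0.14],
  [0.956,-0.728,0.14],
  [0.956,-0.728,0.14],
  [0.956,-0.728,0.14],
  [0.956,-0.728,0.14],
], gripper=[0,0,0,0,0], twist=[0,0,0,0,0])

```text
time: 1.98
tool_pos: [457.9, -293.9, 191.2]
tcp_rot: [-3.141, 0.001, 0.002]
contact_force: [-0.7, -1.3, -0.8]
grip_width: 0.5
finger_force: 0.0
```

Run:
```python
from h import *
o=get_obs();i=capture("wrist")[:,:,::-1];cv2.imwrite("pics/w1.png",i);np.save("w1.npy",[o["tool_pos"],o["tcp_rot"]]);print(o["tool_pos"],o["contact_force"])
```

```text
[ 457.94814715 -293.9182668   191.20660296] [-0.66832811 -1.2624614  -0.83401499]
```

View pics/w1.png

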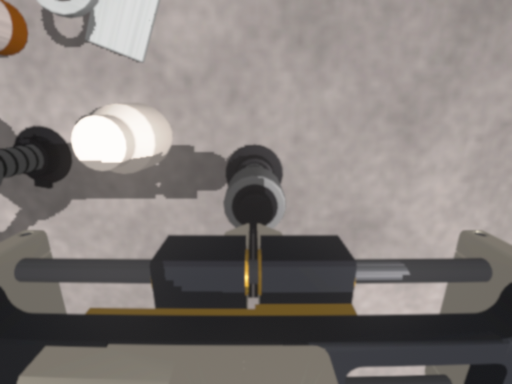

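The wrist view shows the S3 key disc centred near (255,205), with the finger tips just in front of it. The jar is at (105,138) and the holder plate is top left.

Run:
```python
from h import *
a=np.load("w1.npy");o=dict(tool_pos=a[0],tcp_rot=a[1])
print(onz("wrist",(255,205),149,o))
c,p,A=pose("wrist",o)
for z in(191,):
  q=A.T@(np.array([457.9,-293.9,z])-p);print(cv2.projectPoints(q.reshape(1,3),np.zeros(3),np.zeros(3),c["mtx"],c["dist_coeffs"])[0].ravel())
```

```text
[ 467.60465088 -295.35389024  149.        ]
[253.19370253 240.22949368]
```

Request:
arm_command([
  [0.24,0.04,0.8],
  [0,0,0.72],
  [0,0,0.16],
  [0,0,0],
  [0,0,0],
], gripper=[0,0,0,0,0], twist=[0,0,0,0,0])

```text
time: 2.65
tool_pos: [463.5, -296.0, 150.3]
tcp_rot: [3.141, -0.001, 0.002]
contact_force: [0.8, -0.3, 0.4]
grip_width: 0.6
finger_force: 0.0
```

Request:
arm_command([
  [0,0,0.08],
  [0,0,0],
  [0,0,0],
  [0,0,0],
  [0,0,0],
], gripper=[0,0,0,0,0], twist=[0,0,0,0,0])

```text
time: 3.28
tool_pos: [463.6, -295.9, 148.1]
tcp_rot: [3.141, -0.001, 0.002]
contact_force: [0.5, 0.3, 5.8]
grip_width: 0.4
finger_force: 2.6
```

Request:
arm_command([
  [0,0,0.06],
  [0,0,0],
  [0,0,0],
  [0,0,0],
  [0,0,0],
], gripper=[0,0,0,0,0], twist=[0,0,0,0,0])

```text
time: 3.9
tool_pos: [463.7, -295.9, 146.7]
tcp_rot: [3.141, -0.001, 0.002]
contact_force: [1.1, -0.7, 5.4]
grip_width: 0.6
finger_force: 3.0
```

Request:
arm_command([
  [0,0,0.06],
  [0,0,0],
  [0,0,0],
  [0,0,0],
  [0,0,0],
], gripper=[0,0,0,0,0], twist=[0,0,0,0,0])

```text
time: 4.53
tool_pos: [463.4, -295.7, 144.7]
tcp_rot: [-3.142, 0.0, 0.002]
contact_force: [0.7, 0.1, 2.4]
grip_width: 0.0
finger_force: 1.2
```

Request:
arm_command([
  [0,0,0.06],
  [0,0,0],
  [0,0,0],
  [0,0,0],
  [0,0,0],
], gripper=[0,0,0,0,0], twist=[0,0,0,0,0])

```text
time: 5.15
tool_pos: [463.4, -295.7, 143.3]
tcp_rot: [3.141, -0.0, 0.002]
contact_force: [0.2, 0.6, 2.7]
grip_width: 0.4
finger_force: 1.3
```

The force goes 5.8 → 5.4 → 2.4 → 2.7 N as I press, so the key breaks over and S3 is the good switch. I'll lift, open and look again.

Request:
arm_command([
  [0,0,-1],
  [0,0,-1],
  [0,0,-0.4],
  [0,0,0],
  [0,0,0],
], gripper=[0,0,91.8,91.8,91.8], twist=[0,0,0,0,0])

```text
time: 5.78
tool_pos: [462.9, -295.3, 202.1]
tcp_rot: [-3.14, 0.002, 0.002]
contact_force: [0.1, -0.0, -0.1]
grip_width: 25.8
finger_force: 0.0
```

Request:
arm_command([
  [0,0,0],
  [0,0,0],
  [0,0,0],
  [0,0,0],
  [0,0,0],
], gripper=[91.8,91.8,91.8,91.8,91.8], twist=[0,0,0,0,0])

```text
time: 6.4
tool_pos: [463.4, -295.7, 203.3]
tcp_rot: [3.141, -0.0, 0.002]
contact_force: [-0.4, -0.3, -0.2]
grip_width: 76.0
finger_force: 0.0
```

Run:
```python
from h import *
o=get_obs();i=capture("wrist")[:,:,::-1];np.save("w2.npy",[o["tool_pos"],o["tcp_rot"]]);print(o["tool_pos"],o["grip_width"])
cv2.imwrite("pics/w2.png",cv2.resize(i[130:280,160:350],None,fx=4,fy=4,interpolation=cv2.INTER_CUBIC))
```

```text
[ 463.40592785 -295.73829868  203.25513101] 76.01048231037622
```

View pics/w2.png

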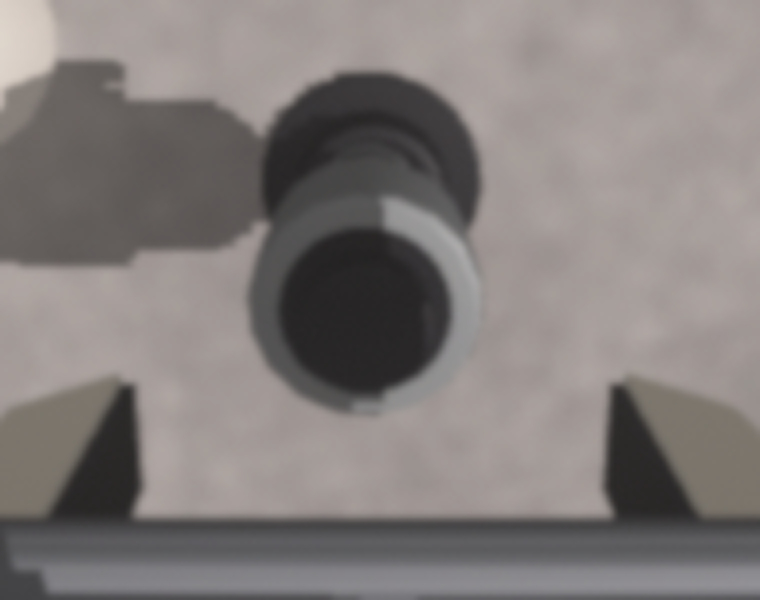

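The head's top circle is centred at crop (365,302), which is pixel (251.4,205.5). The open fingers stand clear on either side.

Run:
```python
from h import *
a=np.load("w2.npy");o=dict(tool_pos=a[0],tcp_rot=a[1])
print(onz("wrist",(251.4,205.5),135,o),onz("wrist",(250.7,209),149,o),onz("wrist",(251.4,(130+193/4)),135,o),onz("wrist",(251.4,(130+412/4)),135,o))
```

```text
[ 463.6877247 -294.2752815  135.       ] [ 465.4066686  -293.74138895  149.        ] [ 488.58483504 -294.21779705  135.        ] [ 436.93579058 -294.33627869  135.        ]
```

The head centre is (463.7,-294.3) and its diameter checks out. I'll go down to TCP z ≈ 100 and close.

Request:
arm_command([
  [0,-0.05,0.8],
  [0,0,0.9],
  [0,0,0.9],
  [0,0,0.9],
  [0,0,0.63],
], gripper=[91.8,91.8,91.8,91.8,91.8], twist=[0,0,0,0,0])

```text
time: 7.08
tool_pos: [463.2, -294.3, 99.0]
tcp_rot: [-3.141, 0.001, 0.002]
contact_force: [-0.1, -0.4, 0.9]
grip_width: 91.6
finger_force: 0.0
```

Request:
arm_command([
  [0,0,0],
  [0,0,0],
  [0,0,0],
  [0,0,0],
  [0,0,0],
], gripper=[70,60,45,45,45], twist=[0,0,0,0,0])

```text
time: 7.7
tool_pos: [463.6, -294.6, 100.5]
tcp_rot: [3.141, -0.001, 0.002]
contact_force: [0.5, 1.0, 3.4]
grip_width: 53.5
finger_force: 30.0
```

Request:
arm_command([
  [0,0,0],
  [0,0,0],
  [0,0,0],
  [0,0,0],
  [0,0,0],
], gripper=[45,45,45,45,45], twist=[0,0,0,0,0])

```text
time: 8.32
tool_pos: [463.7, -294.7, 100.5]
tcp_rot: [3.141, -0.001, 0.002]
contact_force: [0.9, 0.2, 5.8]
grip_width: 53.8
finger_force: 30.0
```

Request:
arm_command([
  [0,0,-0.3],
  [0,0,-0.9],
  [0,0,-1],
  [0,0,-1],
  [0,0,-1],
], gripper=[45,45,45,45,45], twist=[0,0,0,0,0])

```text
time: 8.95
tool_pos: [463.0, -294.2, 205.4]
tcp_rot: [-3.141, 0.001, 0.002]
contact_force: [0.2, -0.6, -2.4]
grip_width: 53.8
finger_force: 30.0
```

Request:
arm_command([
  [0.388,-0.6,-0.3],
  [0.388,-0.6,-0.3],
  [0.388,-0.6,-0.3],
  [0.388,-0.6,-0.3],
  [0.388,-0.6,-0.3],
], gripper=[45,45,45,45,45], twist=[0,0,0,0,0])

```text
time: 9.57
tool_pos: [512.4, -218.0, 242.7]
tcp_rot: [-3.141, 0.0, 0.003]
contact_force: [-0.8, -0.2, -3.2]
grip_width: 53.9
finger_force: 30.0
```

Request:
arm_command([
  [0.485,-0.75,0],
  [0.485,-0.75,0],
  [0.485,-0.75,0],
  [0.485,-0.75,0],
  [0,0,0],
], gripper=[45,45,45,45,45], twist=[0,0,0,0,0])

```text
time: 10.2
tool_pos: [560.8, -142.4, 242.4]
tcp_rot: [-3.141, 0.0, 0.005]
contact_force: [0.4, -0.7, -3.0]
grip_width: 53.6
finger_force: 30.0
```

Run:
```python
from h import *
o=get_obs();i=capture("wrist")[:,:,::-1];s=capture("side")[:,:,::-1];np.save("w3.npy",[o["tool_pos"],o["tcp_rot"]]);print(o["tool_pos"],o["grip_width"],o["contact_force"])
cv2.imwrite("pics/w3.png",np.hstack([cv2.resize(i[60:260,150:350],None,fx=2.5,fy=2.5,interpolation=cv2.INTER_CUBIC),cv2.resize(s[0:250,200:350],None,fx=2,fy=2)]))
```

```text
[ 560.84661495 -142.42687909  242.44542972] 53.55674845828892 [ 0.39892633 -0.72979954 -2.97771665]
```

View pics/w3.png

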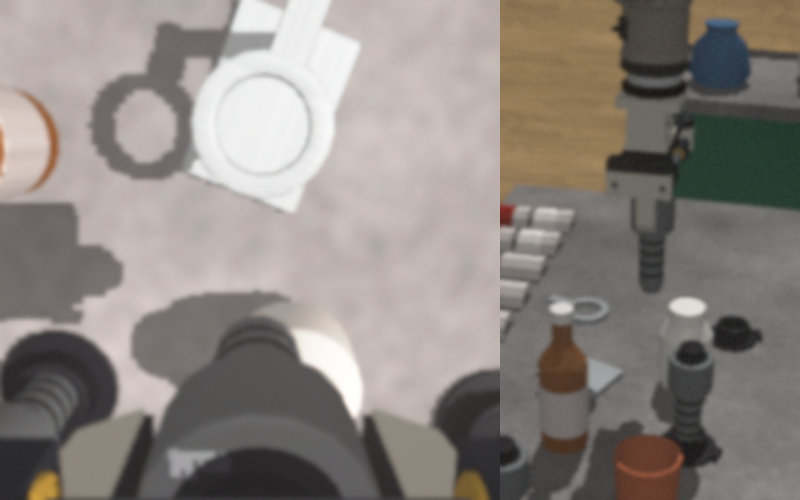

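The switch is held upright. The ring's inner circle is centred at crop (262,124), which is pixel (254.8,109.6).

Run:
```python
from h import *
a=np.load("w3.npy");o=dict(tool_pos=a[0],tcp_rot=a[1])
f=lambda x,y:onz("wrist",(150+x/2.5,60+y/2.5),110,o).round(1)
print(f(262,124),f(214,124),f(310,124),f(262,73),f(262,175),f(192,124),f(334,124),f(262,198))
```

```text
[ 643.9 -143.8  110. ] [ 643.8 -123.9  110. ] [ 644.1 -163.7  110. ] [ 663.8 -143.6  110. ] [ 623.3 -143.9  110. ] [ 643.8 -114.8  110. ] [ 644.2 -173.6  110. ] [ 613.7 -144.   110. ]
```

Ring centre is (643.7,-144) and its 40 mm and 60 mm diameters check out. I'll go over it and then down in stages.

Request:
arm_command([
  [0.8,0.06,0],
  [0.8,0,0],
  [0.9,0,0],
  [0.81,0,0],
  [0,0,0],
], gripper=[45,45,45,45,45], twist=[0,0,0,0,0])

```text
time: 10.92
tool_pos: [643.1, -146.2, 241.7]
tcp_rot: [3.142, 0.001, 0.002]
contact_force: [-0.6, -0.4, -3.5]
grip_width: 53.6
finger_force: 30.0
```

Request:
arm_command([
  [0,0,0],
  [0,0,0.4],
  [0,0,0.4],
  [0,0,0.3],
  [0,0,0],
], gripper=[45,45,45,45,45], twist=[0,0,0,0,0])

```text
time: 11.55
tool_pos: [642.3, -145.4, 213.9]
tcp_rot: [-3.141, 0.002, 0.002]
contact_force: [-0.3, 1.3, -2.4]
grip_width: 53.3
finger_force: 30.0
```

Run:
```python
from h import *
i=capture("wrist")[:,:,::-1];s=capture("side")[:,:,::-1];t=capture("top")[:,:,::-1]
cv2.imwrite("pics/w4.png",np.hstack([cv2.resize(s[90:220,190:290],None,fx=4,fy=4,interpolation=cv2.INTER_CUBIC),cv2.resize(t[110:240,280:380],None,fx=4,fy=4,interpolation=cv2.INTER_CUBIC)]))
```

```text
(no output)
```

View pics/w4.png

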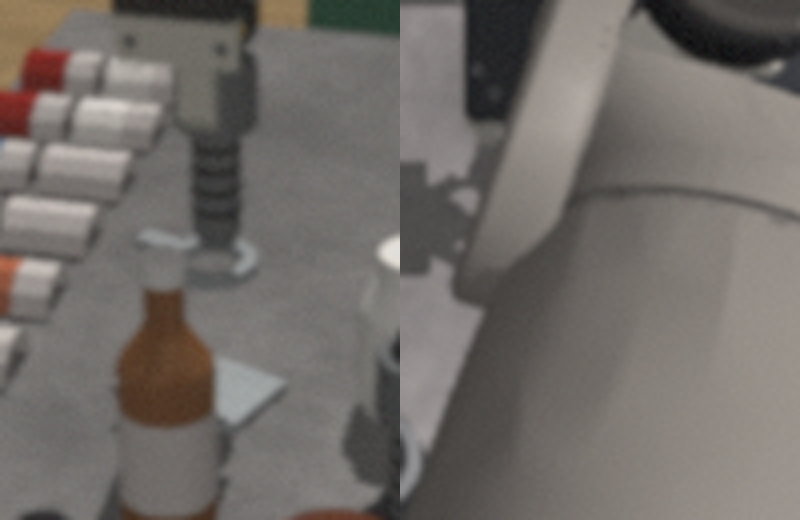

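The side view shows the foot centred over the ring and just above it (foot column about 215, ring 172–258). I'll trim by 1.5 mm and lower.

Request:
arm_command([
  [0.05,-0.06,0.2],
  [0,0,0.5],
  [0,0,0.5],
  [0,0,0],
  [0,0,0],
], gripper=[45,45,45,45,45], twist=[0,0,0,0,0])

```text
time: 12.32
tool_pos: [644.2, -144.2, 185.0]
tcp_rot: [3.141, -0.0, 0.002]
contact_force: [0.3, 0.7, -2.9]
grip_width: 53.7
finger_force: 30.0
```

Request:
arm_command([
  [0,0,0.5],
  [0,0,0.5],
  [0,0,0],
  [0,0,0],
  [0,0,0],
], gripper=[45,45,45,45,45], twist=[0,0,0,0,0])

```text
time: 12.95
tool_pos: [644.4, -144.2, 160.5]
tcp_rot: [3.141, -0.001, 0.002]
contact_force: [0.0, -0.3, -3.0]
grip_width: 53.7
finger_force: 30.0
```

No contact and it runs free. Target is TCP ≈ 120.

Request:
arm_command([
  [0,0,0.5],
  [0,0,0.5],
  [0,0,0.44],
  [0,0,0],
  [0,0,0],
], gripper=[45,45,45,45,45], twist=[0,0,0,0,0])

```text
time: 13.58
tool_pos: [644.3, -144.1, 124.1]
tcp_rot: [3.141, -0.0, 0.002]
contact_force: [0.2, -0.6, -2.4]
grip_width: 53.3
finger_force: 30.0
```

Request:
arm_command([
  [0,0,0.1],
  [0,0,0],
  [0,0,0],
  [0,0,0],
  [0,0,0],
], gripper=[45,45,45,45,45], twist=[0,0,0,0,0])

```text
time: 14.2
tool_pos: [644.1, -144.1, 121.6]
tcp_rot: [3.141, -0.0, 0.002]
contact_force: [0.5, 0.2, -2.2]
grip_width: 53.3
finger_force: 30.0
```

Request:
arm_command([
  [0,0,0.06],
  [0,0,0],
  [0,0,0],
  [0,0,0],
  [0,0,0],
], gripper=[45,45,45,45,45], twist=[0,0,0,0,0])

```text
time: 14.82
tool_pos: [644.1, -144.1, 120.0]
tcp_rot: [3.141, -0.0, 0.002]
contact_force: [0.1, -0.5, -3.2]
grip_width: 53.2
finger_force: 30.0
```

Request:
arm_command([
  [0,0,0.04],
  [0,0,0],
  [0,0,0],
  [0,0,0],
  [0,0,0],
], gripper=[45,45,45,45,45], twist=[0,0,0,0,0])

```text
time: 15.45
tool_pos: [644.2, -144.1, 119.5]
tcp_rot: [3.141, -0.001, 0.002]
contact_force: [-2.0, -0.5, 5.7]
grip_width: 53.7
finger_force: 30.0
```

The head now rests on the ring. I'll open and withdraw upward, clear of it.

Request:
arm_command([
  [0,0,0],
  [0,0,0],
  [0,0,0],
  [0,0,0],
  [0,0,0],
], gripper=[58,66,80,91.8,91.8], twist=[0,0,0,0,0])

```text
time: 16.08
tool_pos: [644.1, -144.1, 118.9]
tcp_rot: [3.142, 0.0, 0.002]
contact_force: [0.1, -0.0, -0.2]
grip_width: 89.7
finger_force: 0.0
```

Request:
arm_command([
  [0,0,0],
  [0,0,-0.3],
  [0,0,-0.8],
  [0,0,-0.8],
  [0,0,-0.9],
], gripper=[91.8,91.8,91.8,91.8,91.8], twist=[0,0,0,0,0])

```text
time: 16.7
tool_pos: [644.1, -144.1, 190.1]
tcp_rot: [3.141, -0.0, 0.002]
contact_force: [0.4, 0.3, 0.5]
grip_width: 91.8
finger_force: 0.0
```

Request:
arm_command([
  [0,0,-0.8],
  [0,0,-0.8],
  [-0.9,0,0],
  [-0.9,0,0],
  [-0.9,0,0],
], gripper=[91.8,91.8,91.8,91.8,91.8], twist=[0,0,0,0,0])

```text
time: 17.32
tool_pos: [575.9, -144.2, 229.7]
tcp_rot: [3.141, -0.001, 0.002]
contact_force: [0.7, 0.9, -1.3]
grip_width: 91.8
finger_force: 0.0
```

Run:
```python
from h import *
i=capture("wrist")[:,:,::-1];s=capture("side")[:,:,::-1];print(get_obs()["time"])
cv2.imwrite("pics/w5.png",np.hstack([cv2.resize(i,None,fx=1,fy=1),cv2.resize(s[100:292,190:334],None,fx=2,fy=2,interpolation=cv2.INTER_CUBIC)]))
```

```text
17.425
```

View pics/w5.png

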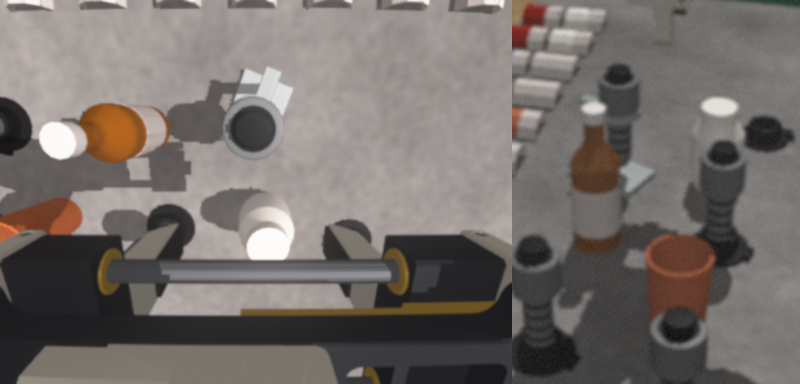

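The switch hangs upright in the ring (wrist view (253,128)). The other three stand in their cradles and the bottle, cup and jar are where they were. I'm handing in.

```bash
python3 -c "
from plant import *
print(close_job())"
```

```text
the job is handed in; nothing more can be done
None
```

The first switch I pressed, the one at the far right of the robot, snapped over (push-back fell from about 5.8 N to 2.4 N), so I hung it in the ring, let go and handed in at 17.4 s; I didn't press the other three, which still stand in their cradles, and the bottle, cup and jar are undisturbed.

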